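# Purge the water meter on the test cradle

### The job

Purge the water meter that sits in the steel cradle: first switch the control box on by pressing the raised, white-dotted end of its black rocker fully down, then push the yellow plunger on the cradle fully down so that it stays in, and last press the green button fully down and keep it down; the program finishes while still holding the green button down. Do it all by pressing with the fingertips: nothing is to be gripped, lifted or shifted, the red and white buttons must not be pressed, and the meters and other parts stay where they are.

Things in the scene. Friction and masses are not known exactly. Their poses are not given: they have to be found in the camera images.
- console: Fixed grey control box, 220 x 220 x 70 mm high. Origin: centre of its underside. The rocker and three buttons stand on its lid, 70 mm above the table, at the corners of a 100 mm square about its centre (which is where varies). Its place and yaw vary, on the left or the right of the table.
- power_base: Grey housing of the black rocker, 88 (x) x 54 (y) x 12 mm, fixed on the lid. Origin: centre of its underside on the lid. Its x axis (level, same yaw as the box, roughly away from the robot) points from the middle of the rocker to the white-dotted end.
- power_press (a point): The white dot on the rocker's far half: press here, from above. The rocker is a black V-shaped paddle, 72 (x) x 40 (y) mm, pivoting at its middle about y. Off: dotted half raised 23 degrees, dot 34 mm above the lid and 22 mm from the pivot. On: dotted half level, dot 24 mm above the lid and 26 mm from the pivot, while the near half has risen: keep clear of that.
- power (a joint): Angle of the rocker: 0 is off (starts at 0 to 0.05), 0.40 rad is fully on. It needs about 2 to 3 N at the dot and stays where it is left.
- cradle: Fixed steel plate, 210 x 210 x 20 mm, origin at the centre of its underside. The meter stands on it 50 mm along +x from the centre (far side) between two brass jaws 70 mm high over the table; a dark post, 48 mm across, 60 mm high over the table, carries the yellow plunger 55 mm along -x. Its place and yaw vary; it is on the other side of the table from the control box.
- clamp_top (a point): Centre of the top face of the yellow push-to-lock plunger, a round head 42 mm across and 12 mm thick: 87 mm above the table when out, 73 mm when fully down. It is pushed straight down.
- clamp (a joint): Travel of the plunger: 0 out (starts at 0 to 0.002), 0.014 m fully down. It resists with about 3 N and stays where it is left.
- purge_base: Housing of the green button, fixed on the lid of the control box; origin at the centre of its underside, on the lid.
- purge_top (a point): Green round push button, 34 mm across, in a black ring housing 50 mm across and 12 mm high. The point is the centre of its top face: 22 mm above the box's lid when free, 15 mm when fully pressed.
- purge (a joint): Travel of the green button: 0 free, 0.007 m fully pressed. It springs back; about 1.2 N starts it and 4 N holds it fully down.
- stop_top (a point): Red round push button, 34 mm across, not to be pressed, in a black ring housing 50 mm across and 12 mm high. The point is the centre of its top face: 22 mm above the box's lid when free, 15 mm when fully pressed.
- stop (a joint): Travel of the red button: 0 free, 0.007 m pressed. It must stay free.
- drain_top (a point): White round push button, 34 mm across, not to be pressed, in a black ring housing 50 mm across and 12 mm high. The point is the centre of its top face: 22 mm above the box's lid when free, 15 mm when fully pressed.
- drain (a joint): Travel of the white button: 0 free, 0.007 m pressed. It must stay free.
- test_meter: The water meter in the cradle, loose: blue body with brass collar, 80 mm across, 130 mm over its brass ends (y axis), 86 mm high; stands on the cradle plate, so its top is 107 mm above the table. Origin: centre of its underside. To be left in place.
- meter_a: Loose bystander: blue water meter, 80 mm across, 130 mm long along y, its blue lid standing open on the far side up to 140 mm high. Origin: centre of its underside.
- meter_b: Loose bystander: blue water meter with shut lid, 80 mm across, 130 mm long along y, 93 mm high. Origin: centre of its underside.
- meter_c: Loose bystander: grey water meter with shut blue lid, 80 mm across, 130 mm long along y, 93 mm high. Origin: centre of its underside.
- cup: Loose bystander: beige cup, 52 mm across, 45 mm high. Origin: centre of its underside.
- register: Loose bystander: white counter insert, 60 mm across, 23 mm high. Origin: centre of its underside.
- nut: Loose bystander: brass ring nut, 38 mm across, 16 mm high. Origin: centre of its underside.
- driver: Loose bystander: screwdriver with a green handle lying on the table along its x axis. Origin: on its underside.

How it is judged:
By the outcome, as a careful person would: the job done as asked, in the order asked, and still so for the second after the job is handed in, while the arm keeps its last pose, push and grip.
It also fails if it takes over 53 s, if anything falls off the work surface, if the arm or the gripper's body presses on something with over 40 N, if the wrist force passes 120 N, or if a joint passes its speed limit or range.

### The arm

A 7-joint arm with a two-finger parallel gripper is mounted at the origin on the work surface. World frame = base frame: x ahead of the robot, y to its left, z up, the work surface at z = 0. Lengths are in m, angles in rad, forces in N, time in s.
With the tool pointing down it reaches from about 0.425 to 0.875 m from the base axis. Payload 4.7 kg.
Tool frame: the origin (TCP) lies at the very end of the fingers, on their centre line; the grasp point (between the pads) lies 19 mm behind it; z points along the fingers, y is the line along which they close (so a half turn about z gives the same grasp; the last joint's range is limited). The gripper opens to 87 mm and grips with 3 to 60 N. Pads are 19 mm wide; open, the fingers measure 117 mm over their backs; the gripper's body (75 mm by 190 mm) begins 51 mm behind the grasp point.
Start: joints at [1.164, 0.321, -0.07, 1.45, 0.023, 1.371, -0.057], TCP at [0.266, -0.593, 0.223] pointing down, gripper open.
Joint ranges: [-2.86, 2.86], [-0.3, 2.09], [-1.38, 1.24], [0.06, 2.45], [-1.56, 4.7], [0.09, 2.05], [-2.69, 2.69]. Speed limits (rad/s): [2.57, 2.57, 3.14, 3.14, 3.14, 3.14, 3.14].

### API

Orientations are given as a rotation vector (axis times angle).
In Python, from bench import ctrl, vision gives the robot as it stands.
- The arm moves only by the tool jog_arm, never from a script. Its argument "increments" is a list of rows, each an object of numbers: "tx", "ty", "tz": the shift along the tool's x, y, z in mm; "wx", "wy", "wz": the turn, a rotation vector about the tool's x, y, z in rad; "gripper": the opening, from 0 (shut) to 1 (fully open). In form: [{"tx": .., "ty": .., "tz": .., "wx": .., "wy": .., "wz": .., "gripper": ..}, ...]. A call has exactly 5 rows; each row is the pose to reach, as a shift and turn from the pose commanded when the call began, along the tool's axes at that moment; what a row does not reach only later rows make up. A row lasts 1/12 s, in which the tool goes at most 41.7 mm and 7.16 degrees, less where a joint would pass 70% of its speed; a pose out of reach is approached as far as the arm can. A call with a gripper value outside its range is refused whole. The fingers move at their own pace and stop on an object; "grip_force" is the grip in N (left out, the last holds). Time passes only in rows, so rows that repeat a pose let the fingers close, or fill a call up. It gives the time, the measured TCP pose, the force, the opening and the grip force at its end, in the units of the state.
- ctrl.get_state(): the state, without advancing time (a new reading comes with each control period).
- vision.get_image(name): name is "scene" or "side" or "wrist"; returns a dict with "color" (480x640x3 uint8, blue, green, red), "fx", "fy", "cx", "cy" (pixels), "extrinsics" (4x4, takes a point from world to camera coordinates). Camera axes: x right, y down, z forward; pixel columns grow to the right and rows downward; lengths in m; the calibration is good to about 2 mm. A picture is of the moment at which its call begins. There is no depth.
- ctrl.close_job(): hands the job in; it is judged then, once.
Trained networks look in the newest picture that a camera, given by its name, has taken for a name from the list of things; names that differ only in an ending like _2 or _b are one class to them, and where a whole thing is asked for, a point or a joint stands for the part that bears it (a point fixed in the world has none). Each returns a list of dicts, best first, with "conf" (0 to 1); they miss things now and then, are a little off and sometimes report something else, mostly with a low value. They report only what shows in the picture. A call takes as long as a camera call.
- vision.spot_in(camera, thing): "bbox" ([left, top, right, bottom] in pixels, round what is visible of it).
The state is a dict: "time": time; "joint_positions": joint angles; "qd": joint speeds; "joint_torque": joint torques, N m; "position": TCP position; "tool_rot": TCP orientation; "ft_force": force on the tool from outside, world axes, zero at the start; "torque": the same for the moment, N m; "grip_width": opening from 0.0 (shut) to 1.0 (fully open); "grip_force": force on a finger pad.
Only numpy, scipy, OpenCV 4.12 (cv2) and the standard library are available. Lean on these libraries where they do the work, as an engineer would, in place of code of your own. Each camera call takes 0.05 s, during which the arm holds its last target. There are 200 camera calls.

## Working session

There is one attempt and no reset: what is moved stays moved. The work goes in short steps, Python scripts to look and compute and a tool call to move; the robot and the scene stay as the last step left them, time stands still between calls to the robot, and variables do not carry over. Pictures are saved under pics/ and viewed, at most 10 in all, crops included, and the job is handed in when it is done.

Besides the shell and the picture viewer there is one more tool, called after "Request:" by a JSON object that holds its "fn" and its "kwargs", one argument or row to a line. jog_arm: Moves the arm, as the interface text tells. Its arguments: {"type":"object","properties":{"increments":{"type":"array"},"grip_force":{"type":"number"}},"required":["increments"]}

```bash
mkdir -p pics; cat > h.py <<'E'
import numpy as np, cv2
from bench import ctrl, vision
def ray(im,u,v,z):
    E=np.array(im["extrinsics"]);R,t=E[:3,:3],E[:3,3]
    d=R.T@np.array([(u-im["cx"])/im["fx"],(v-im["cy"])/im["fy"],1]);o=-R.T@t
    return o+d*(z-o[2])/d[2]
E
python3 - <<'E'
from h import *
s=ctrl.get_state();print(s["time"],s["position"],s["tool_rot"],s["grip_width"])
Z=dict(power_press=.104,clamp_top=.087,purge_top=.092,stop_top=.092,drain_top=.092,console=.035,cradle=.02,test_meter=.06)
for c in("scene","side"):
    im=vision.get_image(c);cv2.imwrite(f"pics/{c}0.png",im["color"])
    E=np.array(im["extrinsics"]);print(c,(-E[:3,:3].T@E[:3,3]).round(3))
    for n,z in Z.items():
        for d in vision.spot_in(c,n)[:2]:
            b=d["bbox"];print(c,n,round(d["conf"],2),np.round(b),ray(im,(b[0]+b[2])/2,(b[1]+b[3])/2,z).round(3))
E
```

```text
0.0 [ 0.26525441 -0.59280472  0.22146362] [-3.07048614e+00 -6.55824281e-01  7.82905984e-04] 1.0021264557002156
scene [1.567 0.162 0.748]
scene power_press 0.77 [174. 219. 202. 234.] [ 0.561 -0.294  0.104]
scene clamp_top 0.45 [386. 222. 400. 232.] [0.462 0.212 0.087]
scene purge_top 0.65 [294. 266. 311. 279.] [0.694 0.016 0.092]
scene stop_top 0.55 [200. 206. 217. 217.] [ 0.46  -0.275  0.092]
scene console 0.82 [156. 202. 270. 280.] [ 0.515 -0.252  0.035]
scene console 0.23 [468. 212. 516. 258.] [0.379 0.479 0.035]
scene cradle 0.75 [349. 219. 451. 290.] [0.486 0.235 0.02 ]
scene cradle 0.46 [279. 300. 306. 322.] [ 0.741 -0.001  0.02 ]
side [ 0.303 -1.051  0.903]
side power_press 0.73 [340. 330. 377. 349.] [ 0.537 -0.314  0.104]
side clamp_top 0.49 [266. 216. 278. 225.] [0.441 0.193 0.087]
side purge_top 0.44 [352. 298. 364. 317.] [ 0.567 -0.21   0.092]
side purge_top 0.18 [264. 214. 280. 228.] [0.438 0.183 0.092]
side stop_top 0.78 [302. 335. 318. 349.] [ 0.444 -0.285  0.092]
side drain_top 0.54 [303. 304. 318. 312.] [ 0.466 -0.186  0.092]
side console 0.95 [278. 298. 391. 393.] [ 0.502 -0.256  0.035]
side cradle 0.55 [247. 195. 340. 269.] [0.503 0.22  0.02 ]
side cradle 0.49 [276. 269. 296. 294.] [0.441 0.004 0.02 ]
side test_meter 0.87 [293. 197. 319. 238.] [0.542 0.224 0.06 ]
```

```bash
ls pics
```

```text
scene0.png
side0.png
```

```bash
python3 - <<'E'
import cv2
a=cv2.imread("pics/scene0.png");b=cv2.imread("pics/side0.png")
cv2.imwrite("pics/sc1.png",cv2.resize(a[180:330,140:340],None,fx=4,fy=4,interpolation=2))
cv2.imwrite("pics/si1.png",cv2.resize(b[180:400,210:410],None,fx=2.7,fy=2.7,interpolation=2))
E
```

```text
(no output)
```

View pics/scene0.png

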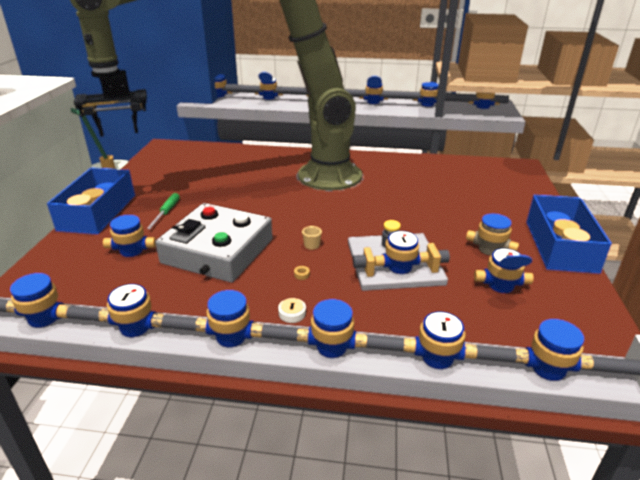

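View pics/sc1.png

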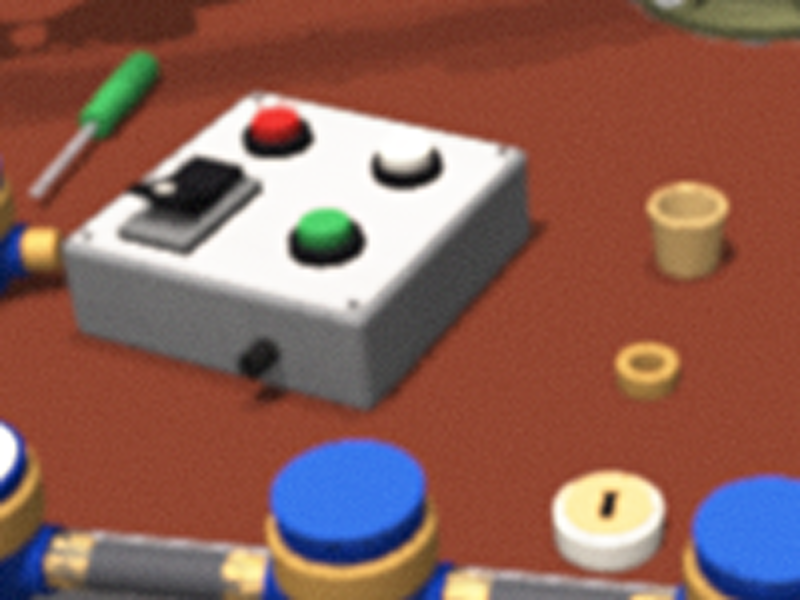

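View pics/si1.png

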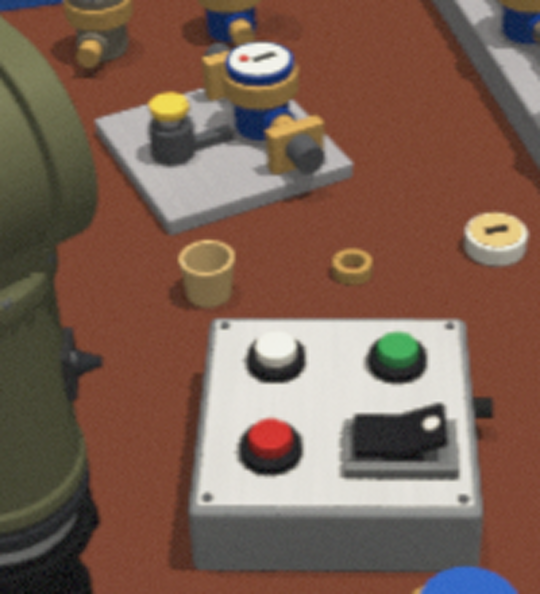

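The scene image shows the console at left, with red at (209,212), white (242,219), green (221,237) and the dot at (181,227). The cradle plunger is at (392,226), partly behind the meter. The side image shows the dot at (370,337), green (357,310) and yellow (273,218). I reject the network's scene hit for purge at (302,272), which is really the nut.

```bash
python3 - <<'E'
from h import *
from scipy.optimize import least_squares
P=dict(scene=dict(stop=(208.75,211.5),drain=(242,219.2),purge=(221.5,237),dot=(180.75,226.75),clamp=(392,225)),
 side=dict(stop=(310.4,342),drain=(312.2,308.7),purge=(357.4,309.3),dot=(370,337),clamp=(272.6,218.3)))
Z=dict(stop=.092,drain=.092,purge=.092,dot=.104,clamp=.087)
ims={c:vision.get_image(c) for c in P}
for c in P:
    for n in Z: print(c,n,ray(ims[c],*P[c][n],Z[n]).round(4))
def proj(im,X):
    E=np.array(im["extrinsics"]);p=E[:3,:3]@X+E[:3,3];return np.array([im["fx"]*p[0]/p[2]+im["cx"],im["fy"]*p[1]/p[2]+im["cy"]])
for n in Z:
    r=least_squares(lambda X:np.concatenate([proj(ims[c],X)-P[c][n] for c in P]),[.5,0,.09]);print(n,r.x.round(4),r.fun.round(1))
L=dict(stop=(-50,50),drain=(-50,-50),purge=(50,-50),dot=(72,50)) # placeholder signs resolved below
L=dict(stop=(-.05,-.05),drain=(-.05,.05),purge=(.05,.05),dot=(.05+.022,-.05))
def world(x,n):
    a=x[2];l=L[n];return np.array([x[0]+np.cos(a)*l[0]-np.sin(a)*l[1],x[1]+np.sin(a)*l[0]+np.cos(a)*l[1],Z[n]])
f=lambda x:np.concatenate([proj(ims[c],world(x,n))-P[c][n] for c in P for n in L])
r=least_squares(f,[.51,-.25,0]);print(r.x.round(4),r.fun.reshape(2,4,2).round(1).tolist())
for n in L:print(n,world(r.x,n).round(4))
s=ctrl.get_state();print(s["time"],s["position"])
im=ims["side"];hsv=cv2.cvtColor(im["color"],cv2.COLOR_BGR2HSV)
m=cv2.inRange(hsv,(22,150,120),(35,255,255))[205:240,255:290];y,x=np.nonzero(m);print(x.min()+255,x.max()+255,y.min()+205,y.max()+205,x.mean()+255,y.mean()+205)
E
```

```text
scene stop [ 0.4599 -0.2741  0.092 ]
scene drain [ 0.4869 -0.1761  0.092 ]
scene purge [ 0.5774 -0.2036  0.092 ]
scene dot [ 0.5637 -0.3109  0.104 ]
scene clamp [0.4539 0.2091 0.087 ]
side stop [ 0.4438 -0.2857  0.092 ]
side drain [ 0.4692 -0.1885  0.092 ]
side purge [ 0.5652 -0.2156  0.092 ]
side dot [ 0.5628 -0.3139  0.104 ]
side clamp [0.4437 0.2037 0.087 ]
stop [ 0.4454 -0.279   0.0842] [ 0.3 -0.2  0.2  0.2]
drain [ 0.4713 -0.1802  0.0834] [ 0.3 -0.3  0.2  0.2]
purge [ 0.5673 -0.2078  0.0849] [-0.1  0.1 -0.1 -0.1]
dot [ 0.5629 -0.3121  0.1028] [-0.3  0.2 -0.2 -0.2]
clamp [0.4448 0.2098 0.0822] [ 0.1 -0.2  0.1  0.2]
[ 0.5068 -0.2453 -0.2609] [[[-0.7, -2.8], [-1.4, -3.2], [-1.3, -2.2], [-0.5, -0.1]], [[0.3, -1.9], [0.5, -1.5], [0.5, -1.9], [0.1, -0.7]]]
stop [ 0.4456 -0.2807  0.092 ]
drain [ 0.4714 -0.1841  0.092 ]
purge [ 0.568  -0.2099  0.092 ]
dot [ 0.5635 -0.3121  0.104 ]
1.0 [ 0.26551955 -0.59329879  0.22258028]
266 278 215 224 272.0841121495327 219.196261682243
```

Request:
{"fn": "jog_arm", "kwargs": {
  "increments": [
    {"tx":35,"ty":-12,"wz":0.07,"gripper":0},
    {"tx":73,"ty":-25,"wz":0.14,"gripper":0},
    {"tx":111,"ty":-39,"wz":0.21,"gripper":0},
    {"tx":150,"ty":-52,"wz":0.28,"gripper":0},
    {"tx":188,"ty":-65,"wz":0.35,"gripper":0}
  ],
  "grip_force": 20
}}

```text
validation failed for argument at $.in...
```

```bash
cat >> h.py <<'E'
from scipy.spatial.transform import Rotation as Ro
def go(x,y,z,yaw):
    s=ctrl.get_state();R=Ro.from_rotvec(s["tool_rot"])
    d=R.inv().apply(np.array([x,y,z])-s["position"])*1e3
    G=Ro.from_euler("z",yaw)*Ro.from_euler("x",np.pi)
    print("t",round(s["time"],2),"pos",np.round(s["position"],4),"T",d.round(1),"W",(R.inv()*G).as_rotvec().round(3),"F",np.round(s["ft_force"],1),"q",np.round(s["joint_positions"],2),"g",s["grip_width"])
E
python3 -c "
from h import *
go(.564,-.312,.16,-.26)"
```

```text
t 1.0 pos [ 0.2655 -0.5933  0.2226] T [ 387.4 -134.8   62.6] W [0.    0.    0.681] F [ 0.5 -0.5 -0.2] q [ 1.16  0.32 -0.07  1.45  0.02  1.37 -0.06] g 0.9979674522092179
```

Request:
{"fn": "jog_arm", "kwargs": {
  "increments": [
    {"tx":35,"ty":-12,"tz":0,"wx":0,"wy":0,"wz":0.07,"gripper":0},
    {"tx":73,"ty":-25,"tz":0,"wx":0,"wy":0,"wz":0.14,"gripper":0},
    {"tx":111,"ty":-39,"tz":0,"wx":0,"wy":0,"wz":0.21,"gripper":0},
    {"tx":150,"ty":-52,"tz":0,"wx":0,"wy":0,"wz":0.28,"gripper":0},
    {"tx":188,"ty":-65,"tz":0,"wx":0,"wy":0,"wz":0.35,"gripper":0}
  ],
  "grip_force": 20
}}

```text
time: 1.42
position: [0.4118, -0.4557, 0.2228]
tool_rot: [3.139, 0.105, 0.001]
ft_force: [0.4, -1.7, 0.3]
grip_width: 0.708
grip_force: 0.0
```

```bash
python3 -c "
from h import *
go(.564,-.312,.16,-.26)"
```

```text
t 1.42 pos [ 0.4118 -0.4557  0.2228] T [ 161.4 -133.2   62.8] W [ 0.    -0.001  0.327] F [ 0.4 -1.7  0.3] q [ 0.91  0.25 -0.14  1.54  0.03  1.35 -0.74] g 0.7084198698814724
```

Request:
{"fn": "jog_arm", "kwargs": {
  "increments": [
    {"tx":30,"ty":-25,"tz":8,"wx":0,"wy":0,"wz":0.065,"gripper":0},
    {"tx":62,"ty":-52,"tz":16,"wx":0,"wy":0,"wz":0.13,"gripper":0},
    {"tx":94,"ty":-78,"tz":24,"wx":0,"wy":0,"wz":0.195,"gripper":0},
    {"tx":125,"ty":-104,"tz":32,"wx":0,"wy":0,"wz":0.26,"gripper":0},
    {"tx":155,"ty":-128,"tz":40,"wx":0,"wy":0,"wz":0.327,"gripper":0}
  ]
}}

```text
time: 1.83
position: [0.5575, -0.3166, 0.1825]
tool_rot: [3.115, -0.406, 0.001]
ft_force: [0.6, -0.7, 0.9]
grip_width: 0.329
grip_force: 0.0
```

```bash
python3 - <<'E'
from h import *
go(.564,-.312,.13,-.26)
im=vision.get_image("wrist");cv2.imwrite("pics/w1.png",im["color"])
E=np.array(im["extrinsics"])
for X in [(.564,-.312,.104),(.5675,-.208,.092),(.4455,-.28,.092)]:
    p=E[:3,:3]@np.array(X)+E[:3,3];print(im["fx"]*p[0]/p[2]+im["cx"],im["fy"]*p[1]/p[2]+im["cy"],p[2])
for n in("power_press","purge_top"):print(n,vision.spot_in("wrist",n)[:2])
E
```

```text
t 1.83 pos [ 0.5575 -0.3166  0.1825] T [ 5.  -6.1 52.5] W [-0.    -0.001  0.001] F [ 0.6 -0.7  0.9] q [ 0.64  0.33 -0.21  1.52  0.07  1.29 -1.4 ] g 0.3292856236826953
315.6153577725333 244.30967452474664 0.24835164391208675
181.1150225775359 270.47850614799813 0.2656403154105257
316.0633668774603 386.27214106366534 0.2895425465918089
power_press [{'bbox': [286.8, 229.9, 345.2, 297.5], 'conf': 0.79}]
purge_top [{'bbox': [161.4, 247.4, 209.0, 265.7], 'conf': 0.92}, {'bbox': [523.7, 445.4, 531.5, 469.9], 'conf': 0.33}]
```

View pics/w1.png

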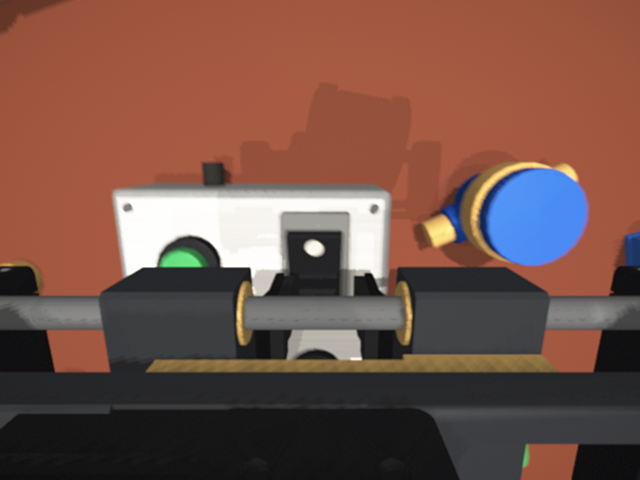

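The wrist view shows the dot at (314,248), against a prediction of (316,244), so the position is good to about 2 mm and the yaw is right.

Request:
{"fn": "jog_arm", "kwargs": {
  "increments": [
    {"tx":3,"ty":-3,"tz":15,"wx":0,"wy":0,"wz":0,"gripper":0},
    {"tx":6,"ty":-6,"tz":30,"wx":0,"wy":0,"wz":0,"gripper":0},
    {"tx":6,"ty":-6,"tz":45,"wx":0,"wy":0,"wz":0,"gripper":0},
    {"tx":6,"ty":-6,"tz":60,"wx":0,"wy":0,"wz":0,"gripper":0},
    {"tx":6,"ty":-6,"tz":62,"wx":0,"wy":0,"wz":0,"gripper":0}
  ]
}}

```text
time: 2.4
position: [0.5607, -0.315, 0.1177]
tool_rot: [-3.115, 0.404, 0.008]
ft_force: [-0.4, 0.7, 0.2]
grip_width: 0.007
grip_force: 0.0
```

```bash
python3 - <<'E'
from h import *
go(.565,-.312,.094,-.26)
E
```

```text
t 2.4 pos [ 0.5607 -0.315   0.1177] T [ 3.5 -4.  23.6] W [-0.     0.005  0.002] F [-0.4  0.7  0.2] q [ 0.63  0.38 -0.2   1.59  0.08  1.18 -1.42] g 0.007268640512499686
```

Request:
{"fn": "jog_arm", "kwargs": {
  "increments": [
    {"tx":3,"ty":-3,"tz":4,"wx":0,"wy":0,"wz":0,"gripper":0},
    {"tx":3,"ty":-3,"tz":10,"wx":0,"wy":0,"wz":0,"gripper":0},
    {"tx":3,"ty":-3,"tz":15,"wx":0,"wy":0,"wz":0,"gripper":0},
    {"tx":3,"ty":-3,"tz":20,"wx":0,"wy":0,"wz":0,"gripper":0},
    {"tx":3,"ty":-3,"tz":24,"wx":0,"wy":0,"wz":0,"gripper":0}
  ]
}}

```text
time: 2.82
position: [0.5685, -0.3127, 0.0976]
tool_rot: [3.115, -0.401, 0.006]
ft_force: [2.3, -1.3, 3.3]
grip_width: 0.001
grip_force: 1.3
```

Request:
{"fn": "jog_arm", "kwargs": {
  "increments": [
    {"tx":0,"ty":0,"tz":1,"wx":0,"wy":0,"wz":0,"gripper":0},
    {"tx":0,"ty":0,"tz":2,"wx":0,"wy":0,"wz":0,"gripper":0},
    {"tx":0,"ty":0,"tz":3,"wx":0,"wy":0,"wz":0,"gripper":0},
    {"tx":0,"ty":0,"tz":3,"wx":0,"wy":0,"wz":0,"gripper":0},
    {"tx":0,"ty":0,"tz":3,"wx":0,"wy":0,"wz":0,"gripper":0}
  ]
}}

```text
time: 3.23
position: [0.5671, -0.3122, 0.0945]
tool_rot: [3.115, -0.401, 0.0]
ft_force: [-0.8, 0.3, 4.8]
grip_width: 0.008
grip_force: 2.5
```

Request:
{"fn": "jog_arm", "kwargs": {
  "increments": [
    {"tx":0,"ty":0,"tz":1,"wx":0,"wy":0,"wz":0,"gripper":0},
    {"tx":0,"ty":0,"tz":2,"wx":0,"wy":0,"wz":0,"gripper":0},
    {"tx":0,"ty":0,"tz":2,"wx":0,"wy":0,"wz":0,"gripper":0},
    {"tx":0,"ty":0,"tz":2,"wx":0,"wy":0,"wz":0,"gripper":0},
    {"tx":0,"ty":0,"tz":2,"wx":0,"wy":0,"wz":0,"gripper":0}
  ]
}}

```text
time: 3.65
position: [0.5672, -0.3123, 0.0944]
tool_rot: [3.115, -0.401, 0.001]
ft_force: [-3.8, 1.6, 13.8]
grip_width: 0.006
grip_force: 6.7
```

Request:
{"fn": "jog_arm", "kwargs": {
  "increments": [
    {"tx":0,"ty":0,"tz":-10,"wx":0,"wy":0,"wz":0,"gripper":0},
    {"tx":0,"ty":0,"tz":-30,"wx":0,"wy":0,"wz":0,"gripper":0},
    {"tx":0,"ty":0,"tz":-60,"wx":0,"wy":0,"wz":0,"gripper":0},
    {"tx":0,"ty":0,"tz":-85,"wx":0,"wy":0,"wz":0,"gripper":0},
    {"tx":0,"ty":0,"tz":-90,"wx":0,"wy":0,"wz":0,"gripper":0}
  ]
}}

```text
time: 4.07
position: [0.5688, -0.3131, 0.1866]
tool_rot: [3.113, -0.401, 0.009]
ft_force: [0.9, 0.1, 0.9]
grip_width: 0.008
grip_force: 0.0
```

```bash
python3 - <<'E'
from h import *
go(.445,.210,.18,.14)
im=vision.get_image("side");cv2.imwrite("pics/s2.png",cv2.resize(im["color"][190:400,230:410],None,fx=2.8,fy=2.8,interpolation=2))
E
```

```text
t 4.07 pos [ 0.5688 -0.3131  0.1866] T [-252.4 -474.6    4.1] W [ 0.003 -0.006 -0.396] F [0.9 0.1 0.9] q [ 0.63  0.34 -0.21  1.5   0.07  1.3  -1.42] g 0.00836824024049603
```

View pics/s2.png

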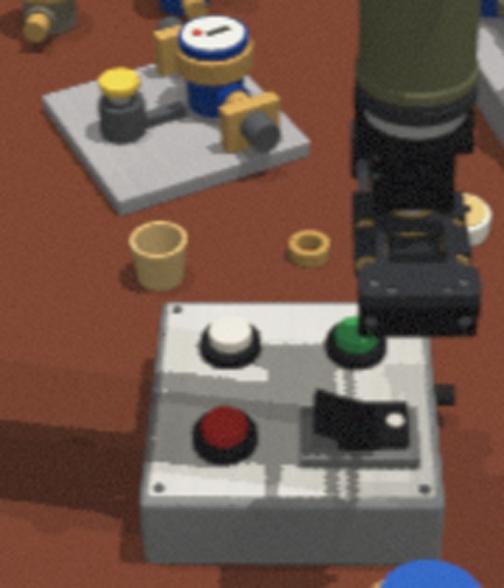

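The picture shows the dotted half level (dot at (397,420) in the crop) and the near half up, so the power is on. Next is the plunger.

Request:
{"fn": "jog_arm", "kwargs": {
  "increments": [
    {"tx":-16,"ty":-30,"tz":0,"wx":0,"wy":0,"wz":-0.03,"gripper":0},
    {"tx":-34,"ty":-64,"tz":0,"wx":0,"wy":0,"wz":-0.06,"gripper":0},
    {"tx":-52,"ty":-98,"tz":0,"wx":0,"wy":0,"wz":-0.09,"gripper":0},
    {"tx":-71,"ty":-133,"tz":0,"wx":0,"wy":0,"wz":-0.12,"gripper":0},
    {"tx":-90,"ty":-168,"tz":0,"wx":0,"wy":0,"wz":-0.15,"gripper":0}
  ]
}}

```text
time: 4.53
position: [0.5206, -0.1251, 0.1796]
tool_rot: [-3.137, 0.165, 0.005]
ft_force: [0.4, 0.8, 1.2]
grip_width: 0.008
grip_force: 0.0
```

```bash
python3 - <<'E'
from h import *
go(.445,.210,.18,.14)
E
```

```text
t 4.53 pos [ 0.5206 -0.1251  0.1796] T [-1.104e+02 -3.253e+02  1.000e-01] W [-0.001  0.003 -0.245] F [0.4 0.8 1.2] q [ 0.5   0.12 -0.33  1.78  0.04  1.25 -1.52] g 0.00801452242655719
```

Request:
{"fn": "jog_arm", "kwargs": {
  "increments": [
    {"tx":-13,"ty":-38,"tz":0,"wx":0,"wy":0,"wz":-0.03,"gripper":0},
    {"tx":-26,"ty":-77,"tz":0,"wx":0,"wy":0,"wz":-0.06,"gripper":0},
    {"tx":-39,"ty":-115,"tz":0,"wx":0,"wy":0,"wz":-0.09,"gripper":0},
    {"tx":-52,"ty":-154,"tz":0,"wx":0,"wy":0,"wz":-0.12,"gripper":0},
    {"tx":-65,"ty":-191,"tz":0,"wx":0,"wy":0,"wz":-0.15,"gripper":0}
  ]
}}

```text
time: 4.95
position: [0.4761, 0.0717, 0.18]
tool_rot: [3.14, 0.071, -0.004]
ft_force: [0.4, 0.5, 0.3]
grip_width: 0.007
grip_force: 0.0
```

```bash
python3 - <<'E'
from h import *
go(.445,.210,.18,.14)
E
```

```text
t 4.95 pos [0.4761 0.0717 0.18  ] T [ -24.8 -139.6    0. ] W [ 0.     0.003 -0.095] F [0.4 0.5 0.3] q [ 0.31  0.01 -0.51  1.9   0.01  1.24 -1.73] g 0.00749072294913872
```

Request:
{"fn": "jog_arm", "kwargs": {
  "increments": [
    {"tx":-7,"ty":-38,"tz":0,"wx":0,"wy":0,"wz":-0.03,"gripper":0},
    {"tx":-14,"ty":-76,"tz":0,"wx":0,"wy":0,"wz":-0.06,"gripper":0},
    {"tx":-20,"ty":-112,"tz":0,"wx":0,"wy":0,"wz":-0.095,"gripper":0},
    {"tx":-24,"ty":-137,"tz":0,"wx":0,"wy":0,"wz":-0.095,"gripper":0},
    {"tx":-25,"ty":-140,"tz":0,"wx":0,"wy":0,"wz":-0.095,"gripper":0}
  ]
}}

```text
time: 5.37
position: [0.4439, 0.2143, 0.1804]
tool_rot: [-3.131, -0.231, 0.004]
ft_force: [-0.3, 0.3, -0.3]
grip_width: 0.005
grip_force: 0.0
```

```bash
python3 - <<'E'
from h import *
im=vision.get_image("wrist");cv2.imwrite("pics/w2.png",im["color"])
go(.445,.210,.11,.14)
E=np.array(im["extrinsics"])
for X in [(.445,.210,.087)]:
    p=E[:3,:3]@np.array(X)+E[:3,3];print(im["fx"],im["fx"]*p[0]/p[2]+im["cx"],im["fy"]*p[1]/p[2]+im["cy"],p[2])
E
```

```text
t 5.42 pos [0.4447 0.2119 0.1803] T [ 0.2  2.  70.3] W [-0.001  0.003  0.005] F [-0.1  0.6 -0.3] q [ 0.15  0.05 -0.66  1.87  0.03  1.24 -1.94] g 0.008068235477962527
353.6639442531515 330.7201129680235 245.45212129797034 0.2638681204899016
```

View pics/w2.png

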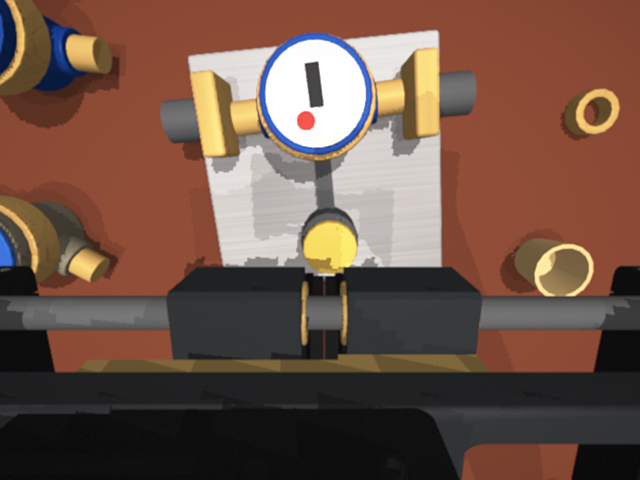

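The plunger centre is at (330,246), as predicted. Descending.

Request:
{"fn": "jog_arm", "kwargs": {
  "increments": [
    {"tx":0,"ty":1,"tz":25,"wx":0,"wy":0,"wz":0,"gripper":0},
    {"tx":0,"ty":1,"tz":55,"wx":0,"wy":0,"wz":0,"gripper":0},
    {"tx":0,"ty":1,"tz":75,"wx":0,"wy":0,"wz":0,"gripper":0},
    {"tx":0,"ty":1,"tz":86,"wx":0,"wy":0,"wz":0,"gripper":0},
    {"tx":0,"ty":1,"tz":90,"wx":0,"wy":0,"wz":0,"gripper":0}
  ]
}}

```text
time: 5.83
position: [0.4458, 0.2056, 0.0889]
tool_rot: [3.133, 0.215, -0.008]
ft_force: [-0.6, 0.2, 0.4]
grip_width: 0.004
grip_force: 0.0
```

Request:
{"fn": "jog_arm", "kwargs": {
  "increments": [
    {"tx":0,"ty":0,"tz":4,"wx":0,"wy":0,"wz":0,"gripper":0},
    {"tx":0,"ty":0,"tz":8,"wx":0,"wy":0,"wz":0,"gripper":0},
    {"tx":0,"ty":0,"tz":12,"wx":0,"wy":0,"wz":0,"gripper":0},
    {"tx":0,"ty":0,"tz":15,"wx":0,"wy":0,"wz":0,"gripper":0},
    {"tx":0,"ty":0,"tz":18,"wx":0,"wy":0,"wz":0,"gripper":0}
  ]
}}

```text
time: 6.25
position: [0.4481, 0.2077, 0.0741]
tool_rot: [3.134, 0.218, 0.003]
ft_force: [-0.3, -1.6, 2.5]
grip_width: 0.004
grip_force: 1.4
```

Request:
{"fn": "jog_arm", "kwargs": {
  "increments": [
    {"tx":0,"ty":0,"tz":1,"wx":0,"wy":0,"wz":0,"gripper":0},
    {"tx":0,"ty":0,"tz":1,"wx":0,"wy":0,"wz":0,"gripper":0},
    {"tx":0,"ty":0,"tz":2,"wx":0,"wy":0,"wz":0,"gripper":0},
    {"tx":0,"ty":0,"tz":2,"wx":0,"wy":0,"wz":0,"gripper":0},
    {"tx":0,"ty":0,"tz":2,"wx":0,"wy":0,"wz":0,"gripper":0}
  ]
}}

```text
time: 6.67
position: [0.4482, 0.2077, 0.0733]
tool_rot: [3.133, 0.218, 0.003]
ft_force: [-2.5, -3.0, 12.1]
grip_width: 0.005
grip_force: 6.1
```

Firmly at the stop at 73.3 mm. Lifting and returning to the console.

Request:
{"fn": "jog_arm", "kwargs": {
  "increments": [
    {"tx":0,"ty":0,"tz":-10,"wx":0,"wy":0,"wz":0,"gripper":0},
    {"tx":0,"ty":0,"tz":-30,"wx":0,"wy":0,"wz":0,"gripper":0},
    {"tx":0,"ty":0,"tz":-60,"wx":0,"wy":0,"wz":0,"gripper":0},
    {"tx":0,"ty":0,"tz":-95,"wx":0,"wy":0,"wz":0,"gripper":0},
    {"tx":0,"ty":0,"tz":-105,"wx":0,"wy":0,"wz":0,"gripper":0}
  ]
}}

```text
time: 7.08
position: [0.4496, 0.2097, 0.1818]
tool_rot: [-3.132, -0.219, -0.012]
ft_force: [1.5, 0.6, 0.5]
grip_width: 0.007
grip_force: 0.0
```

```bash
python3 - <<'E'
from h import *
go(.568,-.208,.175,-.26)
im=vision.get_image("wrist");cv2.imwrite("pics/w3.png",cv2.resize(im["color"][150:290,220:440],None,fx=2.5,fy=2.5))
E
```

```text
t 7.08 pos [0.4496 0.2097 0.1818] T [ 59.1 430.2   6.5] W [-0.003 -0.008  0.4  ] F [1.5 0.6 0.5] q [ 0.16  0.04 -0.66  1.87  0.03  1.23 -1.94] g 0.007205384427114985
```

View pics/w3.png

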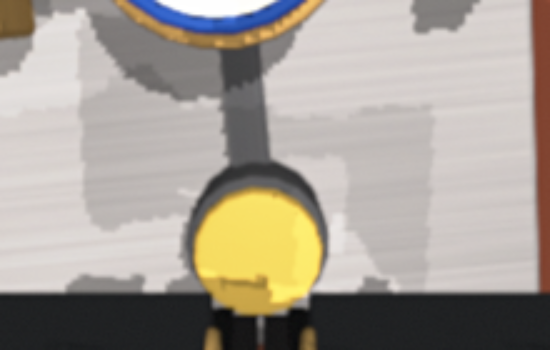

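The plunger, at (258,250) in the crop, sits low on its post and stays in.

Request:
{"fn": "jog_arm", "kwargs": {
  "increments": [
    {"tx":5,"ty":36,"tz":0,"wx":0,"wy":0,"wz":0.03,"gripper":0},
    {"tx":10,"ty":74,"tz":0,"wx":0,"wy":0,"wz":0.06,"gripper":0},
    {"tx":16,"ty":113,"tz":0,"wx":0,"wy":0,"wz":0.1,"gripper":0},
    {"tx":21,"ty":152,"tz":0,"wx":0,"wy":0,"wz":0.15,"gripper":0},
    {"tx":26,"ty":190,"tz":0,"wx":0,"wy":0,"wz":0.2,"gripper":0}
  ]
}}

```text
time: 7.55
position: [0.4991, 0.0214, 0.1758]
tool_rot: [3.14, -0.099, -0.001]
ft_force: [0.5, -0.3, 0.7]
grip_width: 0.002
grip_force: 0.0
```

```bash
python3 - <<'E'
from h import *
go(.568,-.208,.175,-.26)
E
```

```text
t 7.55 pos [0.4991 0.0214 0.1758] T [ 83.3 224.6   0.8] W [0.    0.    0.197] F [ 0.5 -0.3  0.7] q [ 0.36  0.05 -0.47  1.86  0.03  1.23 -1.75] g 0.002448657527501921
```

Request:
{"fn": "jog_arm", "kwargs": {
  "increments": [
    {"tx":13,"ty":36,"tz":0,"wx":0,"wy":0,"wz":0.04,"gripper":0},
    {"tx":27,"ty":73,"tz":0,"wx":0,"wy":0,"wz":0.08,"gripper":0},
    {"tx":41,"ty":110,"tz":0,"wx":0,"wy":0,"wz":0.12,"gripper":0},
    {"tx":55,"ty":147,"tz":0,"wx":0,"wy":0,"wz":0.16,"gripper":0},
    {"tx":69,"ty":185,"tz":0,"wx":0,"wy":0,"wz":0.2,"gripper":0}
  ]
}}

```text
time: 7.97
position: [0.5568, -0.167, 0.1755]
tool_rot: [-3.114, 0.411, 0.001]
ft_force: [0.6, 0.8, 0.5]
grip_width: 0.002
grip_force: 0.0
```

```bash
python3 - <<'E'
from h import *
go(.568,-.208,.175,-.26)
E
```

```text
t 7.97 pos [ 0.5568 -0.167   0.1755] T [21.4 36.7  0.5] W [-0.     0.001 -0.003] F [0.6 0.8 0.5] q [ 0.52  0.22 -0.31  1.68  0.07  1.25 -1.64] g 0.002384475731406986
```

Request:
{"fn": "jog_arm", "kwargs": {
  "increments": [
    {"tx":12,"ty":20,"tz":0,"wx":0,"wy":0,"wz":0,"gripper":0},
    {"tx":20,"ty":33,"tz":0,"wx":0,"wy":0,"wz":0,"gripper":0},
    {"tx":21,"ty":37,"tz":0,"wx":0,"wy":0,"wz":0,"gripper":0},
    {"tx":21,"ty":37,"tz":0,"wx":0,"wy":0,"wz":0,"gripper":0},
    {"tx":21,"ty":37,"tz":0,"wx":0,"wy":0,"wz":0,"gripper":0}
  ]
}}

```text
time: 8.38
position: [0.5675, -0.2043, 0.1762]
tool_rot: [-3.114, 0.405, 0.001]
ft_force: [0.9, -0.4, -0.9]
grip_width: 0.006
grip_force: 0.0
```

```bash
python3 - <<'E'
from h import *
im=vision.get_image("wrist");cv2.imwrite("pics/w4.png",im["color"])
go(.568,-.208,.092,-.26)
E=np.array(im["extrinsics"])
p=E[:3,:3]@np.array((.568,-.208,.092))+E[:3,3];print(im["fx"]*p[0]/p[2]+im["cx"],im["fy"]*p[1]/p[2]+im["cy"],p[2])
h=cv2.cvtColor(im["color"],cv2.COLOR_BGR2HSV);m=cv2.inRange(h,(45,120,60),(80,255,255))
n,_,st,c=cv2.connectedComponentsWithStats(m);print([(s.tolist(),q.round(1).tolist()) for s,q in zip(st[1:],c[1:]) if s[4]>200])
E
```

```text
t 8.43 pos [ 0.5677 -0.204   0.1765] T [ 1.4  3.9 84.5] W [-0.001  0.001  0.002] F [0.8 0.  0.3] q [ 0.55  0.26 -0.29  1.63  0.08  1.26 -1.59] g 0.005555982685215996
329.30762822338136 247.143772487605 0.25467315835824467
[([309, 226, 46, 47, 1706], [331.4, 249.5])]
```

View pics/w4.png

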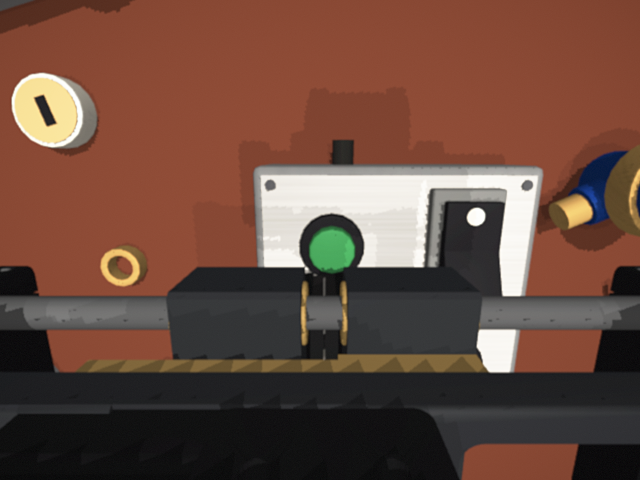

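The green button is at (331,249), within 2 mm of the prediction, and the rocker is still on. Pressing.

Request:
{"fn": "jog_arm", "kwargs": {
  "increments": [
    {"tx":0,"ty":3,"tz":25,"wx":0,"wy":0,"wz":0,"gripper":0},
    {"tx":0,"ty":5,"tz":50,"wx":0,"wy":0,"wz":0,"gripper":0},
    {"tx":0,"ty":5,"tz":68,"wx":0,"wy":0,"wz":0,"gripper":0},
    {"tx":0,"ty":5,"tz":76,"wx":0,"wy":0,"wz":0,"gripper":0},
    {"tx":0,"ty":5,"tz":80,"wx":0,"wy":0,"wz":0,"gripper":0}
  ]
}}

```text
time: 8.85
position: [0.5656, -0.2094, 0.0954]
tool_rot: [-3.114, 0.405, 0.003]
ft_force: [0.8, 0.4, 0.7]
grip_width: 0.007
grip_force: 0.0
```

Request:
{"fn": "jog_arm", "kwargs": {
  "increments": [
    {"tx":0,"ty":0,"tz":3,"wx":0,"wy":0,"wz":0,"gripper":0},
    {"tx":0,"ty":0,"tz":6,"wx":0,"wy":0,"wz":0,"gripper":0},
    {"tx":0,"ty":0,"tz":9,"wx":0,"wy":0,"wz":0,"gripper":0},
    {"tx":0,"ty":0,"tz":12,"wx":0,"wy":0,"wz":0,"gripper":0},
    {"tx":0,"ty":0,"tz":13,"wx":0,"wy":0,"wz":0,"gripper":0}
  ]
}}

```text
time: 9.27
position: [0.5675, -0.2112, 0.0862]
tool_rot: [3.115, -0.408, 0.004]
ft_force: [-4.5, 3.5, 14.5]
grip_width: 0.006
grip_force: 7.8
```

Request:
{"fn": "jog_arm", "kwargs": {
  "increments": [
    {"tx":0,"ty":0,"tz":1,"wx":0,"wy":0,"wz":0,"gripper":0},
    {"tx":0,"ty":0,"tz":1,"wx":0,"wy":0,"wz":0,"gripper":0},
    {"tx":0,"ty":0,"tz":2,"wx":0,"wy":0,"wz":0,"gripper":0},
    {"tx":0,"ty":0,"tz":2,"wx":0,"wy":0,"wz":0,"gripper":0},
    {"tx":0,"ty":0,"tz":2,"wx":0,"wy":0,"wz":0,"gripper":0}
  ]
}}

```text
time: 9.68
position: [0.5675, -0.2112, 0.0861]
tool_rot: [3.114, -0.408, 0.004]
ft_force: [-7.5, 4.4, 20.1]
grip_width: 0.008
grip_force: 10.2
```

```bash
python3 - <<'E'
from h import *
im=vision.get_image("side")
go(.566,-.2095,.085,-.26)
cv2.imwrite("pics/s3.png",cv2.resize(im["color"][270:370,280:410],None,fx=5,fy=5,interpolation=2))
for i in range(4):
    vision.get_image("side");s=ctrl.get_state();print(s["position"].round(4) if hasattr(s["position"],"round") else s["position"],np.round(s["ft_force"],1))
print(Ro.from_rotvec(s["tool_rot"]).as_matrix()[:,2])
E
```

```text
t 9.73 pos [ 0.5675 -0.2112  0.0861] T [-1.9 -1.2  1.1] W [ 0.    -0.003 -0.001] F [-6.4  3.9 20.4] q [ 0.55  0.34 -0.28  1.72  0.11  1.09 -1.6 ] g 0.005205125589568725
[ 0.5675 -0.2112  0.0861] [-7.3  4.  20.8]
[ 0.5675 -0.2112  0.0861] [-7.5  4.1 20.4]
[ 0.5675 -0.2112  0.0861] [-7.5  4.4 20.5]
[ 0.5675 -0.2112  0.0861] [-6.2  4.2 20.3]
[ 2.61802742e-03 -8.62143749e-04 -9.99996201e-01]
```

View pics/s3.png

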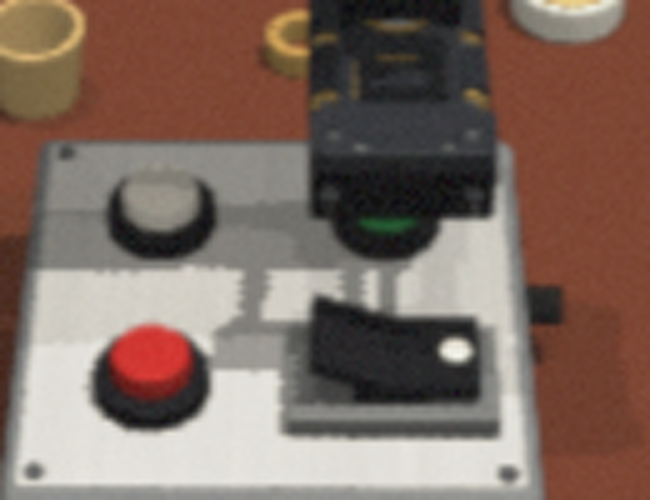

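The side view shows the tip on the green button at (385,215), rocker on, red and white free. The stop is hard, but 1.1 mm higher than expected, so I'll relieve the side load and push slightly more to check.

Request:
{"fn": "jog_arm", "kwargs": {
  "increments": [
    {"tx":-1,"ty":-1,"tz":0,"wx":0,"wy":0,"wz":0,"gripper":0},
    {"tx":-2,"ty":-2,"tz":1,"wx":0,"wy":0,"wz":0,"gripper":0},
    {"tx":-3,"ty":-2,"tz":1,"wx":0,"wy":0,"wz":0,"gripper":0},
    {"tx":-3,"ty":-2,"tz":1,"wx":0,"wy":0,"wz":0,"gripper":0},
    {"tx":-3,"ty":-2,"tz":1,"wx":0,"wy":0,"wz":0,"gripper":0}
  ]
}}

```text
time: 10.35
position: [0.5674, -0.2111, 0.0862]
tool_rot: [3.111, -0.41, 0.014]
ft_force: [-3.6, -0.3, 18.9]
grip_width: 0.002
grip_force: 9.5
```

Request:
{"fn": "jog_arm", "kwargs": {
  "increments": [
    {"tx":0,"ty":0,"tz":-1,"wx":0,"wy":0,"wz":0,"gripper":0},
    {"tx":0,"ty":0,"tz":-2,"wx":0,"wy":0,"wz":0,"gripper":0},
    {"tx":0,"ty":0,"tz":-3,"wx":0,"wy":0,"wz":0,"gripper":0},
    {"tx":0,"ty":0,"tz":-4,"wx":0,"wy":0,"wz":0,"gripper":0},
    {"tx":0,"ty":0,"tz":-4,"wx":0,"wy":0,"wz":0,"gripper":0}
  ]
}}

```text
time: 10.77
position: [0.5658, -0.2101, 0.0864]
tool_rot: [3.113, -0.409, 0.007]
ft_force: [2.0, -0.9, 8.2]
grip_width: -0.0
grip_force: 4.2
```

Request:
{"fn": "jog_arm", "kwargs": {
  "increments": [
    {"tx":0,"ty":0,"tz":-1,"wx":0,"wy":0,"wz":0,"gripper":0},
    {"tx":0,"ty":0,"tz":-2,"wx":0,"wy":0,"wz":0,"gripper":0},
    {"tx":0,"ty":0,"tz":-2,"wx":0,"wy":0,"wz":0,"gripper":0},
    {"tx":0,"ty":0,"tz":-2,"wx":0,"wy":0,"wz":0,"gripper":0},
    {"tx":0,"ty":0,"tz":-2,"wx":0,"wy":0,"wz":0,"gripper":0}
  ]
}}

```text
time: 11.18
position: [0.564, -0.209, 0.0865]
tool_rot: [3.115, -0.409, 0.0]
ft_force: [1.7, -1.8, 4.1]
grip_width: 0.004
grip_force: 2.1
```

Request:
{"fn": "jog_arm", "kwargs": {
  "increments": [
    {"tx":0,"ty":0,"tz":-1,"wx":0,"wy":0,"wz":0,"gripper":0},
    {"tx":0,"ty":0,"tz":-3,"wx":0,"wy":0,"wz":0,"gripper":0},
    {"tx":0,"ty":0,"tz":-4,"wx":0,"wy":0,"wz":0,"gripper":0},
    {"tx":0,"ty":0,"tz":-4,"wx":0,"wy":0,"wz":0,"gripper":0},
    {"tx":0,"ty":0,"tz":-4,"wx":0,"wy":0,"wz":0,"gripper":0}
  ]
}}

```text
time: 11.6
position: [0.5635, -0.2087, 0.0902]
tool_rot: [-3.115, 0.409, 0.001]
ft_force: [1.2, -0.8, 2.0]
grip_width: 0.007
grip_force: 1.2
```

Request:
{"fn": "jog_arm", "kwargs": {
  "increments": [
    {"tx":2,"ty":0,"tz":0,"wx":0,"wy":0,"wz":0,"gripper":0},
    {"tx":2,"ty":0,"tz":-1,"wx":0,"wy":0,"wz":0,"gripper":0},
    {"tx":2,"ty":0,"tz":-2,"wx":0,"wy":0,"wz":0,"gripper":0},
    {"tx":2,"ty":0,"tz":-2,"wx":0,"wy":0,"wz":0,"gripper":0},
    {"tx":2,"ty":0,"tz":-2,"wx":0,"wy":0,"wz":0,"gripper":0}
  ]
}}

```text
time: 12.02
position: [0.5655, -0.2093, 0.0923]
tool_rot: [-3.115, 0.409, 0.001]
ft_force: [-0.7, 0.2, 1.7]
grip_width: 0.007
grip_force: 0.7
```

Request:
{"fn": "jog_arm", "kwargs": {
  "increments": [
    {"tx":0,"ty":0,"tz":-1,"wx":0,"wy":0,"wz":0,"gripper":0},
    {"tx":0,"ty":0,"tz":-1,"wx":0,"wy":0,"wz":0,"gripper":0},
    {"tx":0,"ty":0,"tz":-1,"wx":0,"wy":0,"wz":0,"gripper":0},
    {"tx":0,"ty":0,"tz":-1,"wx":0,"wy":0,"wz":0,"gripper":0},
    {"tx":0,"ty":0,"tz":-1,"wx":0,"wy":0,"wz":0,"gripper":0}
  ]
}}

```text
time: 12.43
position: [0.5659, -0.2094, 0.0935]
tool_rot: [3.115, -0.409, 0.0]
ft_force: [-0.6, 0.9, 0.8]
grip_width: 0.006
grip_force: 0.4
```

Request:
{"fn": "jog_arm", "kwargs": {
  "increments": [
    {"tx":0,"ty":0,"tz":-1,"wx":0,"wy":0,"wz":0,"gripper":0},
    {"tx":0,"ty":0,"tz":-1,"wx":0,"wy":0,"wz":0,"gripper":0},
    {"tx":0,"ty":0,"tz":-1,"wx":0,"wy":0,"wz":0,"gripper":0},
    {"tx":0,"ty":0,"tz":-1,"wx":0,"wy":0,"wz":0,"gripper":0},
    {"tx":0,"ty":0,"tz":-1,"wx":0,"wy":0,"wz":0,"gripper":0}
  ]
}}

```text
time: 12.85
position: [0.5658, -0.2095, 0.0945]
tool_rot: [3.115, -0.409, -0.0]
ft_force: [0.1, -0.4, 0.4]
grip_width: 0.006
grip_force: 0.0
```

Contact is lost at about 93.5 mm, so the travel to 86.2 mm is the full 7 mm and the readings simply sit about 1 mm high. Pressing again and holding.

Request:
{"fn": "jog_arm", "kwargs": {
  "increments": [
    {"tx":0,"ty":0,"tz":3,"wx":0,"wy":0,"wz":0,"gripper":0},
    {"tx":0,"ty":0,"tz":6,"wx":0,"wy":0,"wz":0,"gripper":0},
    {"tx":-1,"ty":0,"tz":9,"wx":0,"wy":0,"wz":0,"gripper":0},
    {"tx":-1,"ty":0,"tz":12,"wx":0,"wy":0,"wz":0,"gripper":0},
    {"tx":-1,"ty":0,"tz":13,"wx":0,"wy":0,"wz":0,"gripper":0}
  ]
}}

```text
time: 13.27
position: [0.5663, -0.2097, 0.0859]
tool_rot: [3.113, -0.409, 0.005]
ft_force: [-7.9, 2.4, 27.5]
grip_width: 0.008
grip_force: 13.6
```

Request:
{"fn": "jog_arm", "kwargs": {
  "increments": [
    {"tx":0,"ty":0,"tz":1,"wx":0,"wy":0,"wz":0,"gripper":0},
    {"tx":0,"ty":0,"tz":1,"wx":0,"wy":0,"wz":0,"gripper":0},
    {"tx":0,"ty":0,"tz":1,"wx":0,"wy":0,"wz":0,"gripper":0},
    {"tx":0,"ty":0,"tz":1,"wx":0,"wy":0,"wz":0,"gripper":0},
    {"tx":0,"ty":0,"tz":1,"wx":0,"wy":0,"wz":0,"gripper":0}
  ]
}}

```text
time: 13.68
position: [0.5663, -0.2097, 0.0859]
tool_rot: [3.113, -0.409, 0.006]
ft_force: [-7.6, 2.6, 26.2]
grip_width: 0.005
grip_force: 13.5
```

Request:
{"fn": "jog_arm", "kwargs": {
  "increments": [
    {"tx":-1,"ty":0,"tz":-1,"wx":0,"wy":0,"wz":0,"gripper":0},
    {"tx":-1,"ty":0,"tz":-2,"wx":0,"wy":0,"wz":0,"gripper":0},
    {"tx":-1,"ty":0,"tz":-2,"wx":0,"wy":0,"wz":0,"gripper":0},
    {"tx":-1,"ty":0,"tz":-2,"wx":0,"wy":0,"wz":0,"gripper":0},
    {"tx":-1,"ty":0,"tz":-2,"wx":0,"wy":0,"wz":0,"gripper":0}
  ]
}}

```text
time: 14.1
position: [0.5662, -0.2096, 0.0862]
tool_rot: [3.113, -0.409, 0.009]
ft_force: [-1.6, 0.3, 15.7]
grip_width: 0.004
grip_force: 7.9
```

```bash
python3 - <<'E'
from h import *
for i in range(3): vision.get_image("side");go(.566,-.2095,.086,-.26)
s=ctrl.get_state()
if s["ft_force"][2]>8: print(ctrl.close_job())
E
```

```text
t 14.15 pos [ 0.5662 -0.2096  0.0862] T [-0.2 -0.1  0.2] W [ 0.001 -0.006 -0.001] F [-2.4  1.2 15.2] q [ 0.55  0.34 -0.28  1.73  0.1   1.09 -1.6 ] g 0.0062380702160534
t 14.2 pos [ 0.5662 -0.2096  0.0862] T [-0.2 -0.1  0.2] W [ 0.001 -0.006 -0.001] F [-1.7  0.4 15.5] q [ 0.55  0.34 -0.28  1.73  0.1   1.09 -1.6 ] g 0.0030260111509477954
t 14.25 pos [ 0.5662 -0.2096  0.0862] T [-0.2 -0.1  0.2] W [ 0.001 -0.006 -0.001] F [-1.8  1.4 15.3] q [ 0.55  0.34 -0.28  1.73  0.1   1.09 -1.6 ] g 0.003257109612033422
the job is handed in; nothing more can be done
None
```

Job handed in at 14.3 s: rocker switched on, plunger pushed in, and green button held fully down at about 15 N; I released the green button once to check its travel, then pressed it again.

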